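Pack the cool pack beside the vial carton and hold the row tight

ROBOT

A 6-joint arm with a two-finger parallel gripper is mounted at the origin on the work surface. World frame = base frame: x ahead of the robot, y to its left, z up, the work surface at z = 0. Lengths are in m, angles in rad, forces in N, time in s.
With the tool pointing down it reaches from about 0.425 to 1.125 m from the base axis. Payload 14.9 kg.
Tool frame: the origin (TCP) lies midway between the tips of the shut fingers; the grasp point (between the pads) lies 19 mm behind it; z points along the fingers, x is the direction in which the jaws open and shut, and the axes are right-handed (so a half turn about z gives the same grasp; the last joint's range is limited). The gripper opens to 91 mm and grips with 3 to 60 N. Pads are 32 mm wide; open, the fingers measure 118 mm over their backs; the gripper's body (76 mm by 178 mm) begins 60 mm behind the grasp point.
Start: joints at [-1.228, 0.379, 1.734, -0, 1.028, -0.033], TCP at [0.257, -0.651, 0.214] pointing down, gripper open.
Joint ranges: [-2.77, 2.77], [-0.74, 2.19], [0, 2.66], [-1.06, 4.2], [0.31, 2.87], [-3.08, 3.08]. Speed limits (rad/s): [1.89, 1.89, 2.39, 3.14, 3.14, 3.14].

INTERFACE

Orientations are given as a unit quaternion [w, x, y, z].
In Python, from rig import * gives the robot as it stands. Calls block until the motion is done:
- reach(position, orientation): joint-space move of the TCP to a pose.
- move_straight(position, v=0.15, frame=None, contact_N=None): straight line of the TCP; frame=None keeps the orientation; v is the mean speed in m/s. With contact_N (N) it stops when the force on the tool has changed by that much, and returns True; else False.
- movej(angles): joint-space move.
- command_gripper(opening, newtons=None): opening from 0.0 (shut) to 1.0 (fully open); newtons is the grip in N (None keeps the last); returns when the fingers have stopped.
- dwell(seconds).
- solve_ik(position, orientation): joint angles nearest the present ones, or None.
- get_obs(): the state.
- read_camera(name): name is "scene" or "top"; returns the picture (420x560x3 uint8, red, green, blue); there is no depth.
- get_calibration(name): a dict with "intrinsics" (3x3 intrinsics, pixels), "world_from_camera" (4x4, takes a point from camera to world coordinates). Camera axes: x right, y up, looking along -z (the intrinsics and any distortion apply to the point x, -y, -z); pixel columns grow to the right and rows downward; lengths in m; the calibration is good to about 2 mm. A picture is of the moment at which its call begins. get_calibration takes no time and is no camera call.
A pose or a line that the arm cannot do raises Unreachable and nothing moves.
- job_done(): hands the job in, once; it reports no verdict.
The state is a dict: "time": time; "joints": joint angles; "qd": joint speeds; "effort": joint torques, N m; "eef_pos": TCP position; "orientation": TCP orientation; "force": force on the tool from outside, world axes, zero at the start; "moment": the same for the moment, N m; "width": opening from 0.0 (shut) to 1.0 (fully open).
Only numpy, scipy, OpenCV 4.12 (cv2) and the standard library are available. Lean on these libraries where they do the work, as an engineer would, in place of code of your own. Each camera call takes 0.05 s, during which the arm holds its last target. There are 200 camera calls.

TASK

Pack the shallow base of the insulated box: in the one bay that has room for the cool pack, push the vial carton flush against the middle rib, then take the cool pack that stands on the table and slide it, upright, into the gap this opens between the carton and the end wall, right down onto the floor of the base. Leave the carton in the tighter bay and everything else on the table alone. Finish while still holding the pack, pressing it sideways against the carton so that the carton is kept firmly flush on the rib (without crushing it), ready for a colleague to strap the row.

Things in the scene. Friction and masses are not known exactly. Their poses are not given: they have to be found in the camera images.
- base: shallow dark grey foam base of a two-part insulated box, fixed to the table, 180 (x) by 264 (y) by 35 mm high; origin at the centre of its underside, z up. Its floor is 15 mm above the table; a 25 mm thick wall, top 35 mm above the table, runs all round (a skirt at the foot adds 5 mm outside). The rib across the middle leaves two equal bays, one at +y and one at -y, each 97 mm long (y, from 10 to 107 mm from the centre) and 130 mm wide (x).
- rib: the middle rib of the base, 20 mm thick along the base's y, 130 mm along its x, top 55 mm above the table; part of the base, origin at its centre, 14.5 mm above the base's underside, same axes as the base
- carton_a: the smaller white vial carton, 100 (its x) by 62 (its y) by 45 mm tall, about 0.16 kg, standing loose in either bay somewhere between rib and end wall, 7 mm or less from the bay's middle, so that the free room of 35 mm in its bay is split over both sides; origin at the centre of its underside, z up, its y along the base's y to within 3 degrees
- carton_b: the larger white vial carton, 100 (x) by 74 (y) by 45 mm tall, in the other bay, where only 23 mm of room is left in all; to be left alone; origin at the centre of its underside
- pack: hard-shell cool pack, pale frosted plastic, standing upright on its long edge on the table to the left or right of the base: 120 (its x) by 26 (its y, the thickness) by 95 mm tall plus a 20 mm wide, 8 mm high filler cap on top 42 mm along +x from the middle; about 0.3 kg; origin at the centre of its underside, z up. It goes into the base with its y along the base's y, either way round
- jar: bystander: lidded stainless jar, 84 mm across, 107 mm high, on the other side of the base from the pack; origin at the centre of its underside
- cup: bystander: open steel cup, 72 mm across, 50 mm high, beyond the base; origin at the centre of its underside
- vial_a: bystander: glass vial, 22 mm across, 48 mm high, beyond the base on the left; origin under its centre
- vial_b: bystander: glass vial of the same kind, just beyond the base; origin under its centre
- tape: bystander: roll of strapping tape lying flat, 64 mm across, 24 mm high, just beyond the base; origin at the centre of its underside
- phone: bystander: black phone lying flat, 150 by 72 by 9 mm; origin under its centre
- sanitiser: bystander: white bottle, 54 mm across, 120 mm high; origin under its centre

How it is judged:
By the outcome, as a careful person would: the job done as asked, in the order asked, and still so for the second after the job is handed in, while the arm keeps its last pose, push and grip.
It also fails if it takes over 64 s, if anything falls off the work surface, if the arm or the gripper's body presses on something with over 40 N, if the wrist force passes 120 N, or if a joint passes its speed limit or range.

## Working session

There is one attempt and no reset: what is moved stays moved. The work goes in short steps, each a Python script; the robot and the scene stay as the last script left them, time stands still between calls to the robot, and variables do not carry over. Pictures are saved under pics/ and viewed, about 8 in all and at most 12, crops included, and the job is handed in when it is done.

```bash
ls; mkdir -p pics; python3 - <<'E'
from rig import *
import cv2
for n in("top","scene"):
    im=read_camera(n); cv2.imwrite(f"pics/{n}0.png",im[:,:,::-1]); c=get_calibration(n); print(n,c)
o=get_obs();print(o)
E
```

```text
pics
top {'intrinsics': array([[482.09429635,   0.        , 278.41697487],
       [  0.        , 482.09429635, 193.98806379],
       [  0.        ,   0.        ,   1.        ]]), 'world_from_camera': array([[-0.01177639,  0.99830726, -0.05695554,  0.51886076],
       [-0.99962325, -0.01316593, -0.02408347,  0.02765257],
       [-0.02479257,  0.05665047,  0.9980862 ,  1.06845701],
       [ 0.        ,  0.        ,  0.        ,  1.        ]])}
scene {'intrinsics': array([[477.39520118,   0.        , 282.46034808],
       [  0.        , 477.39520118, 208.29894569],
       [  0.        ,   0.        ,   1.        ]]), 'world_from_camera': array([[ 0.58050743, -0.58312059,  0.56831461,  1.2243171 ],
       [ 0.8142535 ,  0.41440708, -0.40651938, -0.39037425],
       [ 0.00153623,  0.69873968,  0.71537438,  0.84549416],
       [ 0.        ,  0.        ,  0.        ,  1.        ]])}
{'time': 0.1, 'joints': array([-1.22830310e+00,  3.79390837e-01,  1.73471034e+00,  2.77176989e-05,
        1.02847326e+00, -3.32869071e-02]), 'qd': array([ 0.00058212,  0.00065085, -0.00017353,  0.00053748,  0.00126548,
        0.00020027]), 'effort': array([ 4.33345136e-03, -7.65026808e+01, -4.35293269e+01,  6.53503463e-02,
        3.98256071e-02, -2.30174834e-05]), 'eef_pos': array([ 0.25679196, -0.65082603,  0.21333553]), 'orientation': array([-2.99105748e-04,  8.26735957e-01, -5.62589918e-01, -3.89426625e-04]), 'force': array([0.65628018, 0.51463874, 0.21144233]), 'moment': array([ 0.03655227, -0.01219501, -0.06884372]), 'width': 1.0002505538004103}
```

View pics/top0.png

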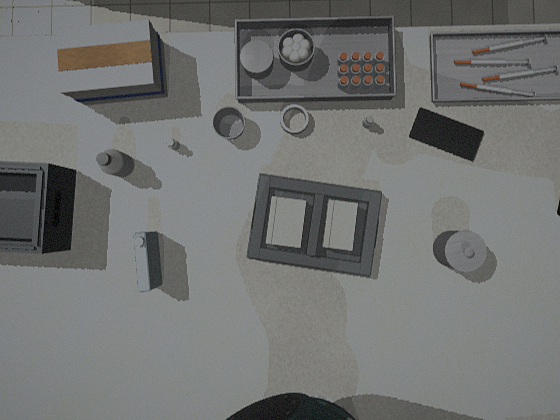

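View pics/scene0.png

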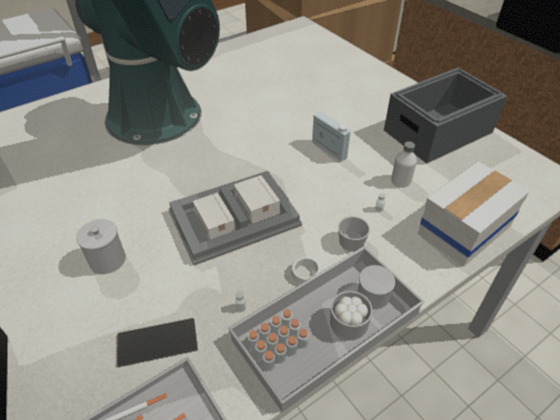

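The top view (image up is +x, left is +y) shows the base at about (318,226), the pack to its left at about (147,262), and the jar to its right at (465,250). Next I'll enlarge the base and the pack.

```bash
python3 - <<'E'
import cv2,numpy as np
im=cv2.imread("pics/top0.png")
def crop(x0,y0,w,h,s,nm):
    c=cv2.resize(im[y0:y0+h,x0:x0+w],None,fx=s,fy=s,interpolation=cv2.INTER_CUBIC)
    c=np.clip(c.astype(float)*1.5,0,255).astype(np.uint8)
    for k in range(0,w,10): cv2.line(c,(k*s,0),(k*s,6 if k%50 else 14),(0,0,255),1); cv2.putText(c,str(x0+k),(k*s,24),0,.35,(0,0,255))
    for k in range(0,h,10): cv2.line(c,(0,k*s),(6,k*s),(0,0,255),1); cv2.putText(c,str(y0+k),(8,k*s+4),0,.35,(0,0,255))
    cv2.imwrite(nm,c)
crop(240,165,155,118,5,"pics/base_crop.png")
crop(120,220,80,80,7,"pics/pack_crop.png")
E
```

```text
(no output)
```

View pics/base_crop.png

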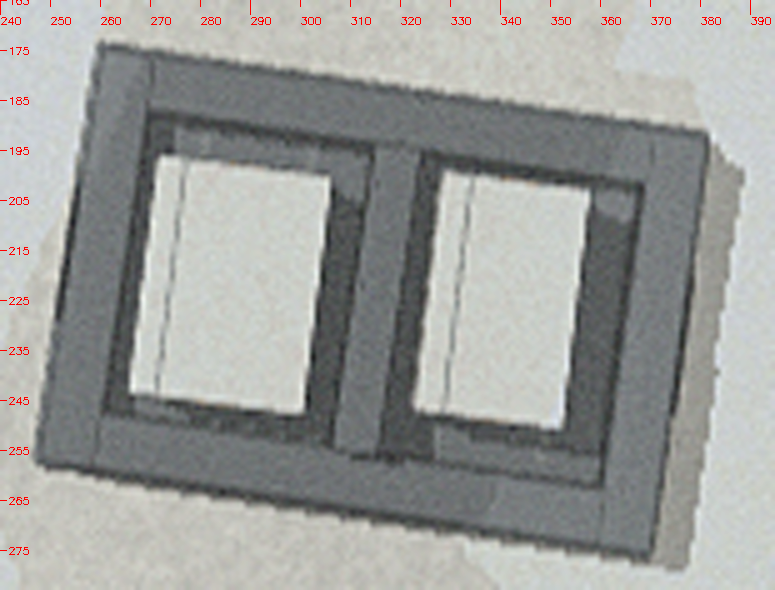

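View pics/pack_crop.png

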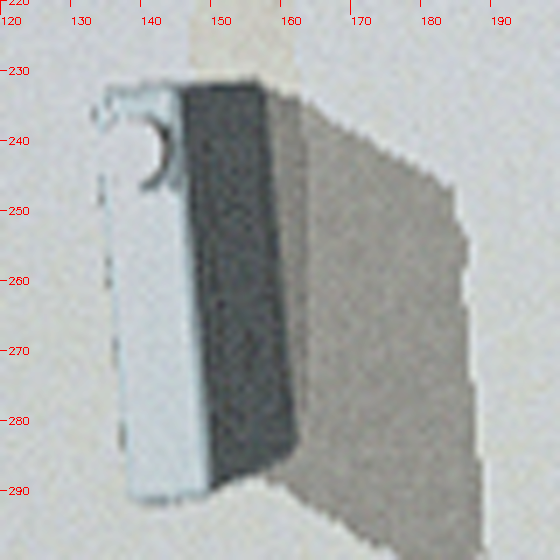

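Crops: carton_a, the smaller one, is in the right (-y) bay with corners at about (328,199), (358,203), (352,251) and (322,247). The pack top's corners are at (135,232), (145,232), (150,290) and (138,291). I'll fit rectangles of the known sizes to these points and cross-check them by projecting into the scene view.

```bash
cat >h.py <<'E'
import numpy as np,cv2
from scipy.optimize import least_squares
from scipy.spatial.transform import Rotation as R
def ray(c,px,z):
    K,T=c["intrinsics"],c["world_from_camera"]
    a=np.linalg.solve(K,[px[0],px[1],1]); d=T[:3,:3]@[a[0],-a[1],-a[2]]; o=T[:3,3]
    return (o+d*(z-o[2])/d[2])[:2]
def proj(c,P):
    p=np.linalg.inv(c["world_from_camera"])@np.r_[P,1]; q=c["intrinsics"]@[p[0],-p[1],-p[2]]; return q[:2]/q[2]
def rot(t): return np.array([[np.cos(t),-np.sin(t)],[np.sin(t),np.cos(t)]])
SG=np.array([[1,1],[1,-1],[-1,-1],[-1,1]])/2   # image TL,TR,BR,BL
def fit(c,px,z,sx,sy):
    W=np.array([ray(c,p,z) for p in px]); L=SG*[sx,sy]
    r=least_squares(lambda v:((rot(v[2])@L.T).T+v[:2]-W).ravel(),[*W.mean(0),0])
    e=r.fun.reshape(4,2)
    side=lambda i,j:np.linalg.norm(W[i]-W[j])
    return r.x,np.abs(e).max()*1e3,[round(1e3*side(i,j),1) for i,j in((0,3),(1,2),(0,1),(3,2))]
def quat(yaw):  # tool down, tool x (jaws) at angle yaw in world xy
    c,s=np.cos(yaw),np.sin(yaw); M=np.array([[c,s,0],[s,-c,0],[0,0,-1]]).T
    q=R.from_matrix(M).as_quat(); return [q[3],q[0],q[1],q[2]]
E
python3 - <<'E'
from rig import *
from h import *
c=get_calibration("top");s=get_calibration("scene")
C=lambda pts,f,x0,y0:[((x+.5)/f-.5+x0,(y+.5)/f-.5+y0) for x,y in pts]
B=C([(100,43),(708,133),(650,555),(36,463)],5,240,165)
A=C([(443,170),(592,188),(563,430),(413,410)],5,240,165)
Bb=C([(160,155),(332,177),(304,415),(128,395)],5,240,165)
P=C([(105,86),(180,84),(210,490),(130,500)],7,120,220)
PB=C([(258,82),(297,440)],7,120,220)
im=cv2.imread("pics/scene0.png")
im=cv2.resize(im,None,fx=3,fy=3,interpolation=cv2.INTER_CUBIC)
res={}
for n,px,z,sx,sy in(("base",B,.035,.18,.264),("a",A,.06,.1,.062),("b",Bb,.06,.1,.074),("pack",P,.095,.12,.026)):
    v,e,sd=fit(c,px,z,sx,sy); res[n]=v; print(n,v.round(4),np.degrees(v[2]).round(2),"err",e.round(1),sd)
    q=np.array([proj(s,[*(rot(v[2])@(g*[sx,sy])+v[:2]),z]) for g in SG])
    cv2.polylines(im,[((q+.5)*3-.5).round().astype(int)],True,(0,0,255),1)
print("packbottom right corners",[ray(c,p,0).round(4) for p in PB])
v=res["pack"];print("pred",[ (rot(v[2])@(g*[.12,.026])+v[:2]).round(4) for g in SG[1:3]])
b=res["base"]
for n in"ab":print(n,"in base",(rot(-b[2])@(res[n][:2]-b[:2])).round(4),np.degrees(res[n][2]-b[2]).round(2))
cv2.imwrite("pics/scene_fit.png",np.clip(im[300:800,490:1100]*1.4,0,255).astype(np.uint8))
E
```

```text
base [ 0.5125 -0.0228 -0.1596] -9.15 err 1.1 [np.float64(182.0), np.float64(181.0), np.float64(263.2), np.float64(263.5)]
a [ 0.5112 -0.0758 -0.1399] -8.02 err 0.6 [np.float64(100.7), np.float64(101.3), np.float64(62.4), np.float64(62.6)]
b [ 0.5184  0.0373 -0.1356] -7.77 err 0.9 [np.float64(101.1), np.float64(99.8), np.float64(72.6), np.float64(73.8)]
pack [0.4426 0.3288 0.072 ] 4.12 err 2.1 [np.float64(119.2), np.float64(116.9), np.float64(21.9), np.float64(23.3)]
packbottom right corners [array([0.5003, 0.3259]), array([0.3874, 0.3132])]
pred [array([0.5034, 0.3201]), array([0.3837, 0.3115])]
a in base [ 0.0072 -0.0525] 1.13
b in base [-0.0037  0.0603] 1.38
```

View pics/scene_fit.png

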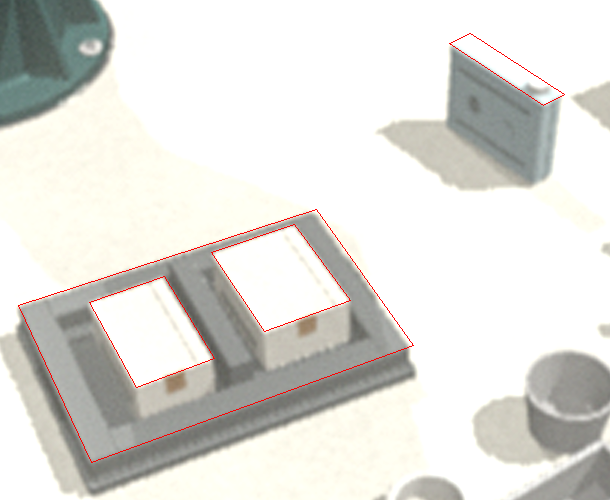

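The scene projection agrees to within about 2 mm. carton_a is in the -y bay, 11.5 mm from the rib and 23.5 mm from the end wall. That gap is too tight for the fingers to reach in, so I'll push with two spread fingers above the wall, at z = 0.041.

```bash
cat >>h.py <<'E'
BASE=np.array([0.5125,-0.0228,-0.1596])
def w(bx,by,z): return [*(rot(BASE[2])@[bx,by]+BASE[:2]),z]
def inb(p): return rot(-BASE[2])@(np.array(p)[:2]-BASE[:2])
def best(pos,yaw,solve,j):  # half-turn choice
    c=[(np.abs(q-j).max(),y) for y in(yaw,yaw+np.pi) if (q:=solve(pos,quat(y))) is not None]
    print(c); return quat(min(c)[1])
E
python3 - <<'E'
from rig import *
from h import *
p=w(.006,-.111,.2); q=best(p,BASE[2],solve_ik,get_obs()["joints"])
reach(p,q); command_gripper(.5)
move_straight(w(.006,-.111,.041),v=.15)
dwell(.2);o=get_obs();print(o["time"],inb(o["eef_pos"]),o["eef_pos"][2],o["force"])
print(move_straight(w(.006,-.078,.041),v=.02,contact_N=6))
o=get_obs();print(o["time"],inb(o["eef_pos"]),o["eef_pos"][2],rot(-BASE[2])@o["force"][:2],o["force"])
im=read_camera("top");cv2.imwrite("pics/top1.png",im[:,:,::-1])
E
```

```text
[(np.float64(0.9230966941276191), np.float64(-0.1596)), (np.float64(3.029273151388694), np.float64(2.981992653589793))]
4.3917 [ 0.00640109 -0.11105317] 0.04162805298874264 [-0.75482274  0.14168066 -0.06896598]
True
5.4083 [ 0.00588294 -0.09115015] 0.04094833244246353 [-1.82198443 -5.16973054] [-2.62041935 -4.8144723   3.65974636]
```

```bash
python3 - <<'E'
from rig import *
from h import *
def st(t):
    o=get_obs();print(t,round(o["time"],2),inb(o["eef_pos"]).round(4),o["eef_pos"][2].round(4),(rot(-BASE[2])@o["force"][:2]).round(1),o["force"][2].round(1))
st("a")
print(move_straight(w(.006,-.078,.041),v=.02,contact_N=8)); st("b"); dwell(.3); st("c")
move_straight(w(.006,-.115,.041),v=.1); move_straight(w(.006,-.115,.2),v=.25); st("d")
p=w(.02,.10,.25);command_gripper(1.0)
pk=[.4426,.3300,.25]; yaw=np.radians(5)+np.pi/2
q=best(pk,yaw,solve_ik,get_obs()["joints"])
reach(pk,q); st("e")
im=read_camera("top");cv2.imwrite("pics/top2.png",im[:,:,::-1])
c=cv2.resize(im[165:283,240:395,::-1],None,fx=5,fy=5,interpolation=cv2.INTER_CUBIC)
cv2.imwrite("pics/base2.png",np.clip(c*1.5,0,255).astype(np.uint8))
E
```

```text
a 5.46 [ 0.0059 -0.0911] 0.041 [-0.5 -6.1] 4.1
True
b 5.67 [ 0.0058 -0.0912] 0.0409 [-1.6 -4.1] 3.0
c 5.97 [ 0.0058 -0.0912] 0.0408 [ 0.6 -3.8] 2.1
d 7.15 [ 0.0053 -0.1147] 0.1988 [-0.   0.3] -1.1
[(np.float64(0.9107507475791952), np.float64(1.658062789394613)), (np.float64(2.2341393232605267), np.float64(4.799655442984406))]
e 9.7 [-0.1246  0.3366] 0.2499 [0.2 0.1] 0.1
```

View pics/base2.png

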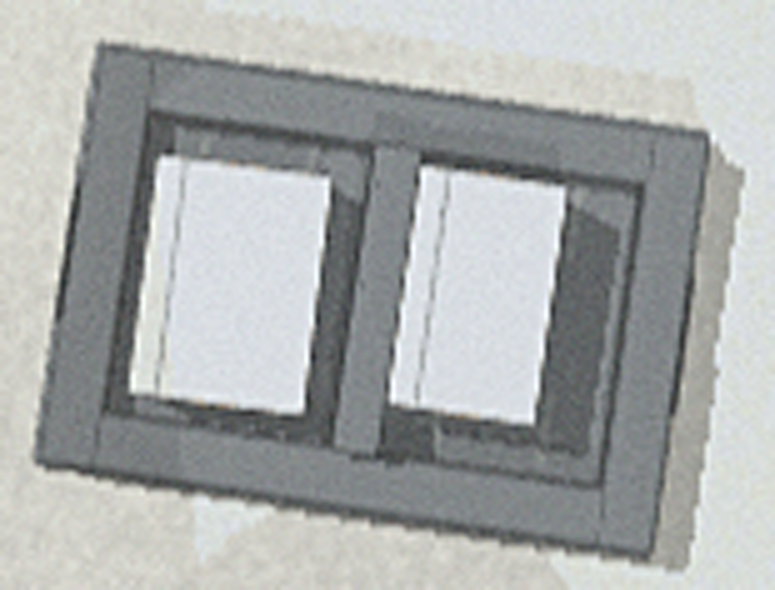

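The picture shows carton_a's left edge, (422,165) to (390,405), running along the rib's edge, and the push met stiff resistance. Now I'll grasp the pack, re-fitting the carton for a reference on the way.

```bash
python3 - <<'E'
from rig import *
from h import *
c=get_calibration("top")
f=lambda L:[((x+.5)/5-.5+240,(y+.5)/5-.5+165) for x,y in L]
v,e,sd=fit(c,f([(422,165),(568,187),(536,424),(390,405)]),.06,.1,.062); print("carton",inb(v),np.degrees(v[2]),e)
print("rib R edge",[inb(ray(c,p,.055)).round(4) for p in f([(420,150),(380,457)])],"endwall edge top",[inb(ray(c,p,.035)).round(4) for p in f([(643,185),(603,486)])],
 "rib L",[inb(ray(c,p,.055)).round(4) for p in f([(374,148),(335,447)])])
def st(t):
    o=get_obs();print(t,round(o["time"],2),o["eef_pos"].round(4),o["force"].round(1),round(o["width"],3))
print(move_straight([.4426,.3300,.056],v=.12,contact_N=8)); st("down")
command_gripper(0.0,40); st("grip"); 
move_straight([.4426,.3300,.135],v=.12); dwell(.3); st("lift")
im=read_camera("scene");cv2.imwrite("pics/scene3.png",cv2.resize(im[60:220,240:440,::-1],None,fx=4,fy=4))
im=read_camera("top");cv2.imwrite("pics/top3.png",im[:,:,::-1])
E
```

```text
carton [ 0.00746492 -0.04251949] -8.68374420683424 0.4994872921661453
rib R edge [array([ 0.0641, -0.01  ]), array([-0.0654, -0.0117])] endwall edge top [array([ 0.0644, -0.1074]), array([-0.0647, -0.1081])] rib L [array([0.0621, 0.0092]), array([-0.0641,  0.0074])]
False
down 11.52 [0.443  0.3302 0.0566] [ 0.5  0.1 -0.2] 1.0
grip 12.53 [0.4426 0.33   0.056 ] [-0.  -0.4 -0.9] 0.284
lift 13.63 [0.4424 0.3298 0.1345] [-0.3 -0.4 -3.4] 0.28
```

View pics/scene3.png

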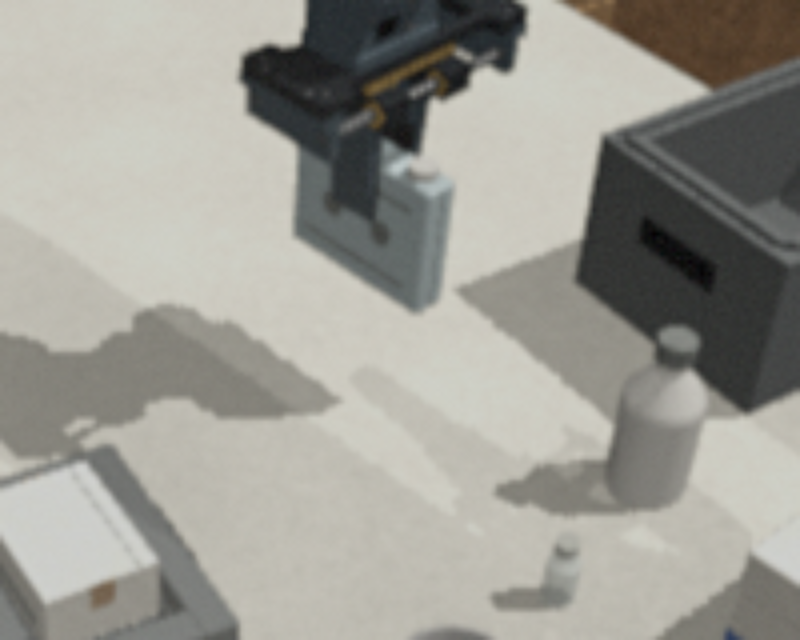

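The grip is 25.5 mm wide, which matches the pack, and the pack hangs upright. Next I'll carry it over and lower it slowly with contact detection.

```bash
python3 - <<'E'
from rig import *
from h import *
def st(t):
    o=get_obs();print(t,round(o["time"],2),inb(o["eef_pos"]).round(4),o["eef_pos"][2].round(4),(rot(-BASE[2])@o["force"][:2]).round(1),o["force"][2].round(1),round(o["width"],3))
move_straight([.4426,.33,.21],v=.15)
q=quat(np.radians(81.4)); X,Y=.0,-.0915
reach(w(X,Y,.21),q); st("over")
move_straight(w(X,Y,.128),v=.12); dwell(.3); st("above")
im=read_camera("scene");cv2.imwrite("pics/scene4.png",cv2.resize(im[120:280,130:330,::-1],None,fx=4,fy=4,interpolation=cv2.INTER_CUBIC))
E
```

```text
over 16.02 [ 0.0001 -0.0908] 0.2099 [-0.6 -0.1] -3.1 0.286
above 17.16 [ 0.0003 -0.0915] 0.1285 [ 0.1 -0.5] -3.3 0.286
```

View pics/scene4.png

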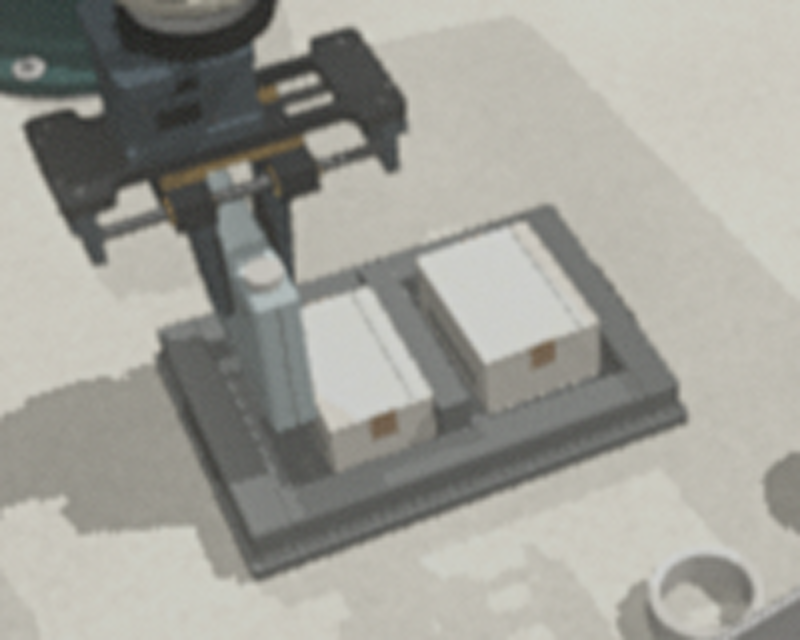

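The pack's far bottom edge runs from (283,425) to (315,415) in the crop. I'll check that point and then descend.

```bash
python3 - <<'E'
from rig import *
from h import *
def st(t):
    o=get_obs();print(t,round(o["time"],2),inb(o["eef_pos"]).round(4),o["eef_pos"][2].round(4),(rot(-BASE[2])@o["force"][:2]).round(1),o["force"][2].round(1),round(o["width"],3))
c=get_calibration("scene")
k=[inb(ray(c,(130+x/4-.4,120+y/4-.4),.072)).round(4) for x,y in((283,425),(315,415))]; print(k)
if abs(k[0][0]-.06)<.005 and abs(k[0][1]+.1045)<.005:
    print(move_straight(w(0,-.0915,.085),v=.03,contact_N=5)); st("a")
    if get_obs()["eef_pos"][2]<.087:
        print(move_straight(w(0,-.0915,.066),v=.015,contact_N=5)); st("b"); dwell(.2); st("c")
E
```

```text
[array([ 0.0533, -0.0982]), array([ 0.0541, -0.08  ])]
```

```bash
python3 - <<'E'
from rig import *
from h import *
c=get_calibration("top")
print("cap0",ray(c,(139.6,241.3),.103)," expect pack+.042*dir")
ims=np.mean([read_camera("top").astype(float) for _ in range(4)],0)
x=cv2.resize(ims[165:283,270:395,::-1],None,fx=6,fy=6,interpolation=cv2.INTER_CUBIC)
s=np.mean([read_camera("scene").astype(float) for _ in range(4)],0)
s=cv2.resize(s[195:255,160:260,::-1],None,fx=8,fy=8,interpolation=cv2.INTER_CUBIC)
cv2.imwrite("pics/top5.png",np.clip(x*1.7,0,255).astype(np.uint8))
cv2.imwrite("pics/scene5.png",np.clip(s*1.3,0,255).astype(np.uint8))
E
```

```text
cap0 [0.48240741 0.33110603]  expect pack+.042*dir
```

View pics/top5.png

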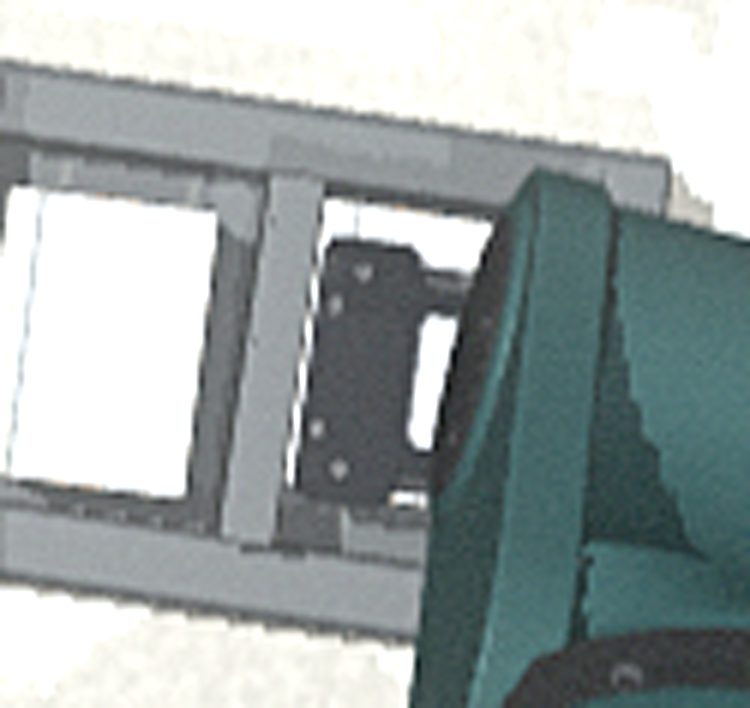

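View pics/scene5.png

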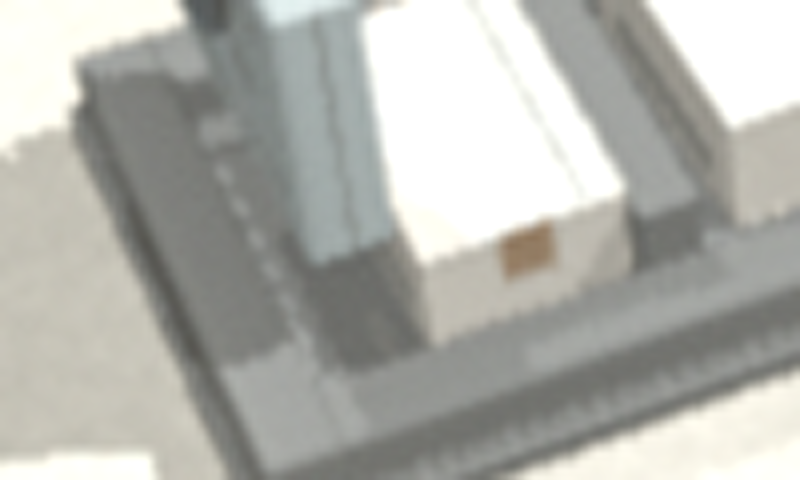

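```bash
python3 - <<'E'
from rig import *
from h import *
c=get_calibration("scene")
for n,x,y,z in(("packL",308,263,.072),("packR",390,241,.072),("cartonL",425,262,.06),("cartonR",625,190,.06),("bay corner",325,372,.035),("base corner",265,475,.035),("endwall outer near corner",80,62,.035)):
    print(n,inb(ray(c,(160+(x+.5)/8-.5,195+(y+.5)/8-.5),z)).round(4))
E
```

```text
packL [ 0.0555 -0.1042]
packR [ 0.0578 -0.0814]
cartonL [ 0.0586 -0.0728]
cartonR [ 0.0578 -0.0127]
bay corner [ 0.0626 -0.1066]
base corner [ 0.0902 -0.1335]
endwall outer near corner [-0.0857 -0.1316]
```

In the scene view the pack centre is at y ≈ -0.093, against a gap from -0.073 to -0.107, with an x margin of at least 3 mm. I'll shift it by (+1, +1) mm and descend.

```bash
python3 - <<'E'
from rig import *
from h import *
def st(t):
    o=get_obs();print(t,round(o["time"],2),inb(o["eef_pos"]).round(4),o["eef_pos"][2].round(4),(rot(-BASE[2])@o["force"][:2]).round(1),o["force"][2].round(1),round(o["width"],3))
X,Y=.001,-.0905
move_straight(w(X,Y,.128),v=.03)
hit=move_straight(w(X,Y,.085),v=.03,contact_N=5);print(hit); st("a")
if not hit:
    print(move_straight(w(X,Y,.066),v=.015,contact_N=5)); st("b"); dwell(.2); st("c")
E
```

```text
False
a 19.44 [ 0.0011 -0.0905] 0.0852 [-0.7 -0. ] -3.0 0.286
True
b 20.33 [ 0.0009 -0.0905] 0.0709 [-1.9 -0.2] 6.5 0.278
c 20.53 [ 0.0009 -0.0905] 0.0709 [-0.7 -0.3] 5.8 0.281
```

The pack reached the floor at TCP z = 0.0709, against 0.071 expected, with no contact on the way down. Now I'll press it sideways.

```bash
python3 - <<'E'
from rig import *
from h import *
def st(t):
    o=get_obs();print(t,round(o["time"],2),inb(o["eef_pos"]).round(4),o["eef_pos"][2].round(4),(rot(-BASE[2])@o["force"][:2]).round(1),o["force"][2].round(1),round(o["width"],3))
print(move_straight(w(.001,-.075,.0708),v=.015,contact_N=14)); st("p"); dwell(.5); st("q"); dwell(1); st("r")
im=read_camera("scene");cv2.imwrite("pics/scene6.png",cv2.resize(im[120:280,130:330,::-1],None,fx=4,fy=4,interpolation=cv2.INTER_CUBIC))
E
```

```text
True
p 21.02 [ 0.0012 -0.0869] 0.0709 [-1.2 -6.5] 3.2 0.283
q 21.52 [ 0.0012 -0.0869] 0.0709 [ 0.5 -6. ] 2.0 0.282
r 22.52 [ 0.0012 -0.087 ] 0.0709 [ 0.6 -5.9] 3.2 0.286
```

View pics/scene6.png

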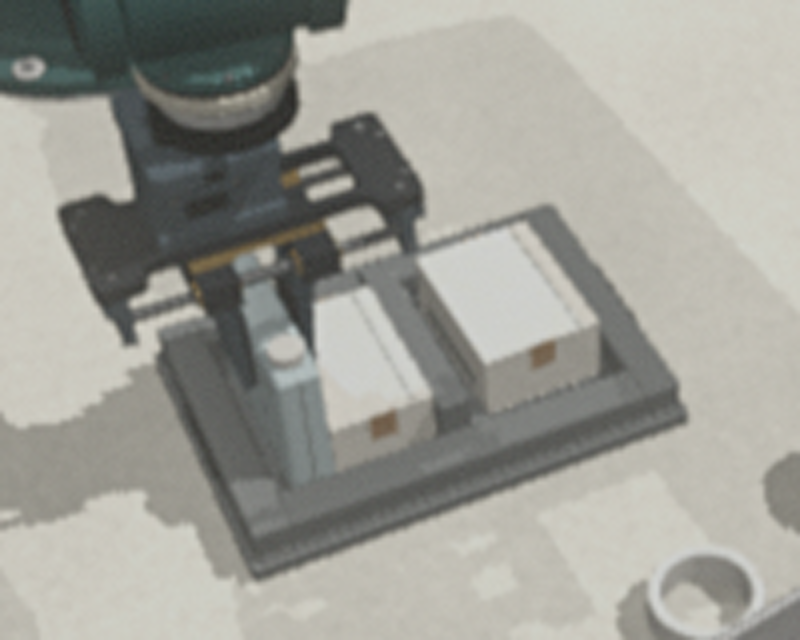

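The picture shows the pack upright in the gap, touching the carton (pack end near (305,440), carton near (380,390)). The lasting push is 6 N and part of that may be floor friction, so I'll press a little harder.

```bash
python3 - <<'E'
from rig import *
from h import *
def st(t):
    o=get_obs();f=rot(-BASE[2])@o["force"][:2];print(t,round(o["time"],2),inb(o["eef_pos"]).round(4),o["eef_pos"][2].round(4),f.round(1),o["force"][2].round(1),round(o["width"],3));return f[1]
command_gripper(0.0,50); f=st("g"); y=-.0868
for i in range(12):
    if f<-13: break
    y+=.0005; print(move_straight(w(.001,y,.0709),v=.01,contact_N=12)); dwell(.4); f=st(f"{y:.4f}")
dwell(1); st("end")
im=read_camera("top");cv2.imwrite("pics/top7.png",im[:,:,::-1])
s=read_camera("scene");s=cv2.resize(s[180:255,160:260,::-1],None,fx=8,fy=8,interpolation=cv2.INTER_CUBIC)
cv2.imwrite("pics/scene7.png",np.clip(s*1.3,0,255).astype(np.uint8))
E
```

```text
g 22.79 [ 0.0012 -0.0869] 0.0709 [ 0.3 -6.1] 3.2 0.284
False
-0.0863 23.44 [ 0.0012 -0.0869] 0.0709 [-0.5 -9.7] 1.1 0.283
False
-0.0858 24.09 [ 0.0013 -0.0867] 0.071 [ -1.4 -16.6] 0.5 0.281
end 25.09 [ 0.0013 -0.0867] 0.071 [ -1.2 -15.9] 0.9 0.283
```

View pics/scene7.png

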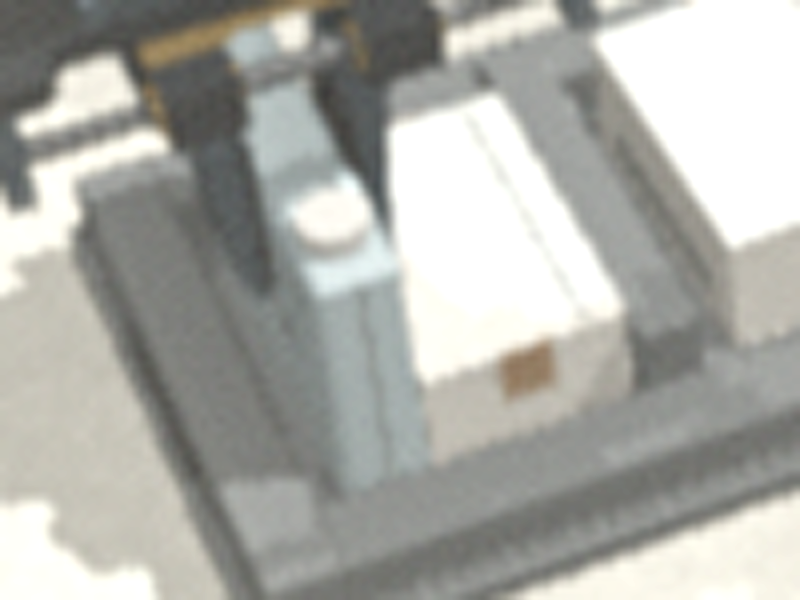

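The pack is upright on the floor and tight against the carton, and the carton is flush along the rib with a steady 16 N push. I'm handing it in.

```bash
python3 - <<'E'
from rig import *
job_done(); o=get_obs(); print(o["time"],o["force"],o["width"])
E
```

```text
the job is handed in; nothing more can be done
the job is handed in; nothing more can be done
```

I pushed carton_a, in the -y bay, flush onto the rib. I then gripped the cool pack, lowered it upright into the gap and pressed it sideways against the carton, still holding it. The job was handed in at about 25 s of the 64 s allowed; no verdict is reported.

**Last checks:**
- **Depth:** the pack reached the floor with the TCP at z = 0.0709 m (0.071 m expected), with no contact on the way down.
- **Press:** the sideways force held at about 16 N for the last second, and the pack had stopped moving. A little of that may be floor friction.
- **Grip:** the jaws were about 25.7 mm apart, matching the 26 mm pack, with the grip set to 50 N.
- **Picture:** the last scene image shows the pack upright and the carton flush on the rib. carton_b looked undisturbed, and the arm did not go near the other items.

**Disagreements:**
- **Positions:** camera and contact positions differed by about 1 to 2 mm along the row.
- **Corner reading:** my first reading of the pack's corner was up to 7 mm off in x and 6 mm in y, which stopped the first descent. A closer crop brought it within about 5 mm in x and 3 mm in y, which I put down to the pack's rounded corners.

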